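# Open the gas bleed unit with its key and hold the plunger half pressed

## Robot

A 7-joint arm with a two-finger parallel gripper is mounted at the origin on a cart in front of the work surface, level with it; the furniture and walls round the work are solid. World frame = base frame: x ahead of the robot, y to its left, z up, the work surface at z = 0. Lengths are in m, angles in rad, forces in N, time in s.
With the tool pointing down it reaches from about 0.4 to 0.875 m from the base axis. Payload 6.5 kg.
Tool frame: the origin (TCP) lies between the finger pads; the fingertips stand 25 mm ahead of it and the grasp point (between the pads) lies 6 mm ahead of it (manip.nose_length is the distance from the TCP to the fingertips, in m); z points along the fingers, y is the direction in which the jaws open and shut (so a half turn about z gives the same grasp; the last joint's range is limited). The gripper opens to 85 mm and grips with 20 to 120 N. Pads are 22 mm wide; open, the fingers measure 114 mm over their backs; the gripper's body (76 mm by 85 mm) begins 54 mm behind the grasp point. The pads swing forward as they close: fully open they stand 13 mm farther back than shut.
Start: joints at [1.092, 0.536, -0.004, 1.538, 0.003, 1.067, -0.071], TCP at [0.261, -0.595, 0.256] pointing down, gripper open.
Joint ranges: [-2.7, 2.7], [-0.37, 2.16], [-1.27, 1.26], [0.24, 2.4], [-1.31, 4.45], [0.19, 1.91], [-2.76, 2.76]. Speed limits (rad/s): [2.39, 2.39, 3.14, 3.14, 3.14, 3.14, 3.14].

## Interface

Orientations are given as a rotation vector (axis times angle).
In Python, from rig import manip, cams, job gives the robot as it stands.
- The arm moves only by the tool carry_out, never from a script. Its argument "motion" is a list of rows, each an object of numbers: "x", "y", "z": the shift along the tool's x, y, z in m; "twist": the turn about the tool's z in degrees. In form: [{"x": .., "y": .., "z": .., "twist": ..}, ...]. A call has 1 to 20 rows; each row shifts and turns the commanded pose from where the row before left it, along the tool's axes as they then stand; what a row does not reach is not made up. A row lasts 1/8 s, in which the tool goes at most 62.5 mm and 10.7 degrees, less where a joint would pass 70% of its speed; a pose out of reach is approached as far as the arm can. A call is refused whole if a number of a shift passes 0.0625 or a number of a turn 10.7, either way. A call with a gripper value outside its range is refused whole. "fingers" is the closure in counts, from 0 (fully open) to 255 (shut), set as the call begins (left out, the last holds). The fingers move at their own pace and stop on an object; "squeeze" is the grip in N (left out, the last holds). Time passes only in rows, so rows that do not move let the fingers close. It gives the time, the measured TCP pose, the force and the opening at its end, in the units of the state.
- manip.get_obs(): the state, without advancing time (a new reading comes with each control period).
- cams.snapshot(name): name is "scene" or "top"; returns a dict with "image" (480x640x3 uint8, red, green, blue), "camera_matrix" (3x3 intrinsics, pixels), "position" and "orientation" of the camera in the world. Camera axes: x right, y up, looking along -z (the intrinsics and any distortion apply to the point x, -y, -z); pixel columns grow to the right and rows downward; lengths in m; the calibration is good to about 2 mm. A picture is of the moment at which its call begins. There is no depth.
- job.finish_job(): hands the job in, once; it reports no verdict.
The state is a dict: "time": time; "qpos": joint angles; "joint_velocities": joint speeds; "effort": joint torques, N m; "eef_pos": TCP position; "orientation": TCP orientation; "ft_force": force on the tool from outside, world axes, zero at the start; "wrist_torque": the same for the moment, N m; "opening": finger opening in m.
Only numpy, scipy, OpenCV 4.12 (cv2) and the standard library are available. Lean on these libraries where they do the work, as an engineer would, in place of code of your own. Each camera call takes 0.05 s, during which the arm holds its last target. There are 200 camera calls.

## Task

Take the square key out of its stand and use it to turn the screw with the raised bar on the gas bleed unit counter-clockwise as far as it goes, so that the bar points at the spring plunger. Only then, with the foot of the same key, press the plunger straight down to half of its 20 mm travel (10 mm), never to the bottom, and finish while still holding the key and keeping the plunger there. Work the unit only with the key, and leave the jars, the loose lid, the phone and the burner cap alone.

Things in the scene. Friction and masses are not known exactly. Their poses are not given: they have to be found in the camera images.
- bleed_unit: Aluminium valve block, 60 (its x) by 130 (its y) by 40 mm high, with a pipe union at each end (170 mm over all), fixed to a wooden board over the front of the hob. The board's top is at z = 0.058. Origin: centre of the underside, on the board. The screw stands 35 mm from the origin along its +y, the plunger 35 mm along its -y.
- valve_screw (a joint): Angle of the captive screw, rad. 0: the bar on its head lies along the unit's x (closed); grows counter-clockwise seen from above to a stop at 1.571, where the bar lies along the unit's y and points at the plunger (open). Starts between 0 and 0.35. Stays where it is left; about 0.05 N m turns it. The key's slots have about 0.16 rad of play on the bar, either way.
- screw_top (a point): Centre of the top edge of the screw's bar, on the screw's vertical axis, 54 mm above the unit's underside. The bar is 22 mm long, 5 mm thick and stands 10 mm up from a round brass disc (32 mm diameter, 4 mm thick) on the unit's top face. This point's x axis runs along the bar.
- plunger (a joint): Travel of the spring plunger, m: 0 up, 0.020 right down. The spring pushes up with 4 N at the start of the travel, 6 N half-way and 8 N at the bottom; it returns when let go.
- plunger_top (a point): Centre of the flat top of the plunger's round grey cap (28 mm diameter, 8 mm thick, on a 16 mm stem); the top is 78 mm above the unit's underside when up, and goes straight down as it is pressed.
- key_grip (a point): Centre of the loose key's grip, 56 mm above its foot; z up along the key. From below: steel foot 30x30 mm, 25 mm high, its underside cut by two crossing slots (8.5 wide, 11 deep) along the key's x and y, so any quarter turn fits the screw's bar; collar 38x38 mm at 25 to 31 mm, which fingers can bear on when pressing down; grip 22x22 mm, sides along x and y, at 31 to 83 mm (top). 0.15 kg.
- key_stand: Fixed black block, 70 by 70 by 24 mm, on the board, with a square pocket 33 by 33 mm, 16 mm deep, in which the key stands upright on its foot, its sides along those of the block. Origin: centre of the underside.
- phone: Closed black flip phone, 46 by 95 by 19 mm, lying loose on the board between the unit and the stand. To be left alone. Origin: its underside.
- jar_lid: Loose porcelain jar lid with a knob, 119 mm across, 65 mm high, lying on the board. To be left alone. Origin: its underside.
- jar_small: Open porcelain jar, 114 mm across, 122 mm high, at the back right of the board. To be left alone. Origin: its underside.
- jar_big: Open porcelain jar, 125 mm across, 132 mm high, at the back left of the board. To be left alone. Origin: its underside.
- loose_cap: Dark round burner cap, 75 mm across, 9 mm thick, lying loose at the left end of the board. To be left alone. Origin: its underside.

How it is judged:
On the way, in this order (a step that is already met when the one before it is completed fails the run):
1. the screw is turned open with the key, which is held in the gripper and stands over the screw (value of joint valve_screw above 1.4 rad and horizontal distance between key_grip and screw_top below 0.012 m and contact force between the fingers and key above 1 N), for 0.1 s.
2. the key, held in the gripper, keeps the plunger half pressed (value of joint plunger between 0.0065 and 0.0135 m and contact force between key and bleed_unit above 2 N and horizontal distance between key_grip and plunger_top below 0.015 m), for 0.5 s.
At the end, for the whole second after the job is handed in: The screw is open (angle over 1.4 rad), and the gripper still holds the key upright (within 0.25 rad) over the plunger (within 15 mm) and presses it down with the key's foot (over 2 N) to a travel between 6.5 and 13.5 mm, through the last second (all of step 2 and value of joint valve_screw above 1.4 rad and contact force between the fingers and key above 1 N and angle between key_grip's own z axis and vertical below 0.25 rad); the arm keeps its last pose, push and grip.
It fails at once if the plunger is pressed (over 3 mm) before the screw is open (value of joint plunger above 0.003 m and value of joint valve_screw below 1.4 rad).
It fails at once if the plunger is pushed to the bottom (over 18.5 mm) (value of joint plunger above 0.0185 m).
It fails at once if the gripper or arm itself pushes on the unit (contact force between any of the fingers, the arm and bleed_unit above 1 N).
It fails at once if a jar, the lid, the phone or the loose burner cap is shifted by more than 20 mm (distance of any of phone, jar_lid, jar_small, jar_big, loose_cap from where it was at the start of the episode above 0.02 m).
It also fails if it takes over 51 s, if anything falls off the work surface, if the arm or the gripper's body presses on something with over 40 N, if the wrist force passes 120 N, or if a joint passes its speed limit or range.

## Working session

There is one attempt and no reset: what is moved stays moved. The work goes in short steps, Python scripts to look and compute and a tool call to move; the robot and the scene stay as the last step left them, time stands still between calls to the robot, and variables do not carry over. Pictures are saved under pics/ and viewed, about 8 in all and at most 12, crops included, and the job is handed in when it is done.

Besides the shell and the picture viewer there is one more tool, called after "Emit:" as name([rows], argument=value, ...), one row to a line, values as JSON. carry_out: Moves the arm, as the interface text tells. Its arguments: {"type":"object","properties":{"motion":{"type":"array","items":{"type":"object","properties":{"x":{"type":"number"},"y":{"type":"number"},"z":{"type":"number"},"twist":{"type":"number"}}}},"fingers":{"type":"number"},"squeeze":{"type":"number"}},"required":["motion"]}

```bash
ls; mkdir -p pics
python3 - <<'E'
from rig import manip,cams,job
import cv2,json,numpy as np
for n in("scene","top"):
    s=cams.snapshot(n); cv2.imwrite(f"pics/{n}0.png",s["image"][:,:,::-1]); print(n,s["camera_matrix"],s["position"],s["orientation"],s.keys())
o=manip.get_obs();print(o, manip.nose_length)
E
```

```text
pics
scene [[560.7187531    0.         315.88659521]
 [  0.         560.7187531  238.70139051]
 [  0.           0.           1.        ]] [0.07788667 0.32642322 1.03513096] [ 0.32915885 -0.42111696 -1.73251758] dict_keys(['image', 'camera_matrix', 'position', 'orientation'])
top [[479.7382972    0.         321.78235381]
 [  0.         479.7382972  235.74906475]
 [  0.           0.           1.        ]] [0.38174232 0.22762403 1.15419666] [ 0.12136451 -0.13711619 -1.57085428] dict_keys(['image', 'camera_matrix', 'position', 'orientation'])
{'time': 0.1, 'qpos': array([ 1.0917831 ,  0.53710132, -0.00443438,  1.5387558 ,  0.00262079,
        1.06730252, -0.07120448]), 'joint_velocities': array([ 0.00012751, -0.00249387, -0.00217909, -0.00247   ,  0.00166261,
       -0.00012058,  0.00073073]), 'effort': array([ 2.90386823e-03, -5.84562457e+01,  1.05217170e+00, -2.59777683e+01,
        1.26059100e-02,  4.56425274e-03,  9.27671124e-06]), 'eef_pos': array([ 0.26054497, -0.5949261 ,  0.25550087]), 'orientation': array([-3.07342149e+00, -6.43657690e-01,  7.09234874e-04]), 'ft_force': array([-0.0493778 , -0.4934262 , -0.06073666]), 'wrist_torque': array([-0.0072185 , -0.02779168,  0.02031772]), 'opening': 0.08519044181762579} 0.025
```

View pics/scene0.png

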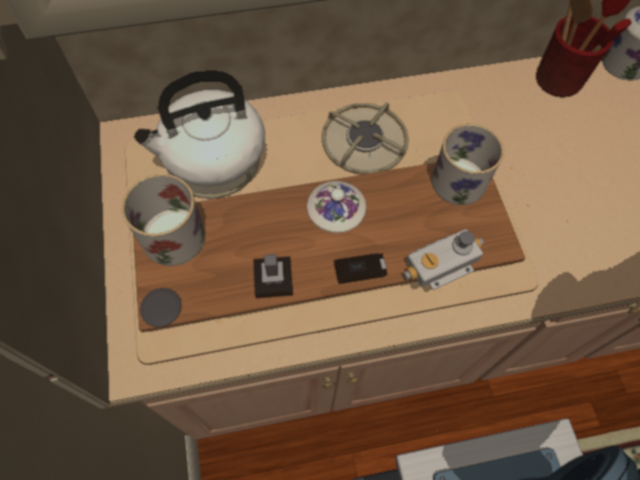

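View pics/top0.png

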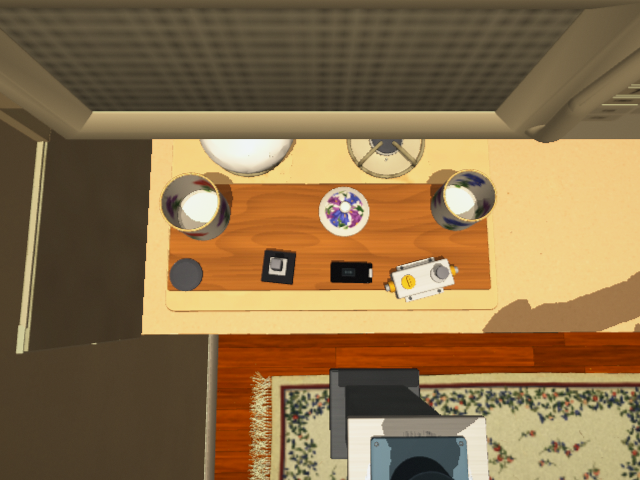

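The pictures show the key in its stand at scene (272,268) / top (279,266). The screw is at scene (430,261) / top (408,282) and the plunger at scene (463,242) / top (440,271). I'll zoom in on these now.

```bash
cat > h.py <<'E'
import numpy as np,cv2
from scipy.spatial.transform import Rotation as R
from rig import manip,cams,job
def ray(s,u,v):
    K=s["camera_matrix"]; d=np.array([(u-K[0,2])/K[0,0],-(v-K[1,2])/K[1,1],-1.])
    return np.array(s["position"]),R.from_rotvec(s["orientation"]).apply(d)
def onz(s,u,v,z):
    p,d=ray(s,u,v); return p+d*(z-p[2])/d[2]
def proj(s,P):
    q=R.from_rotvec(s["orientation"]).inv().apply(np.asarray(P)-s["position"]); K=s["camera_matrix"]
    return np.stack([K[0,2]-K[0,0]*q[...,0]/q[...,2],K[1,2]+K[1,1]*q[...,1]/q[...,2]],-1)
def crop(s,u,v,w=40,h=30,k=10):
    c=s["image"][v-h:v+h,u-w:u+w,::-1]; return cv2.resize(c,None,fx=k,fy=k,interpolation=cv2.INTER_CUBIC)
E
python3 - <<'E'
from h import *
a,b=cams.snapshot("scene"),cams.snapshot("top")
im=np.vstack([np.hstack([crop(a,445,260,50,37,8),crop(a,272,270,50,37,8)]),np.hstack([crop(b,422,278,50,37,8),crop(b,279,266,50,37,8)])])
im=cv2.resize(im,(800,592)); cv2.imwrite("pics/z1.png",im)
E
```

```text
(no output)
```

View pics/z1.png

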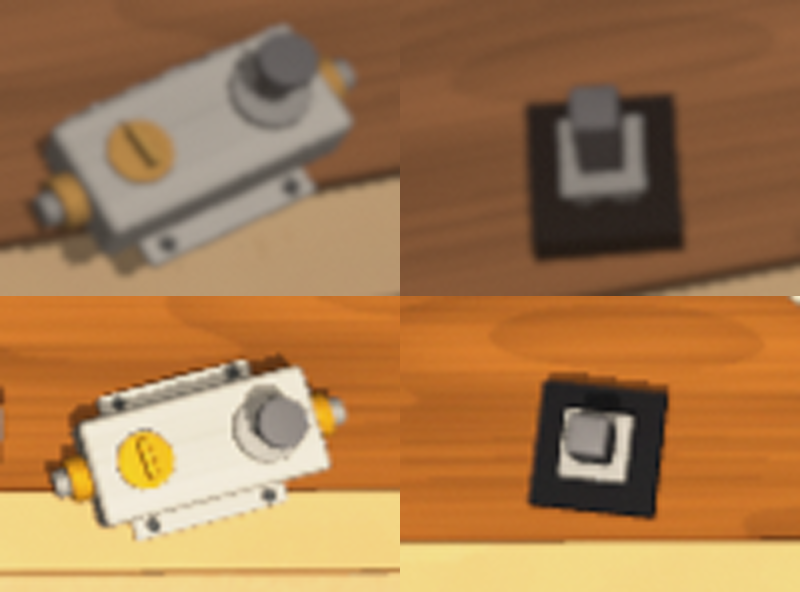

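The zoom is 4x. It shows the disc at scene (140,151) / top (146,459) and the cap at scene (287,60) / top (280,420). The top of the grip is at scene (594,108) / top (588,436). The bar lies close to the unit's x axis.

Run:
```python
from h import *
np.set_printoptions(precision=4,suppress=True)
a,b=cams.snapshot("scene"),cams.snapshot("top")
A=lambda x,y,o:((x+.5)/4-.5+o[0],(y+.5)/4-.5+o[1])
def sc(p,z,o): return np.array([onz(a,*A(x-(400 if o else 0),y,(222,233) if o else (395,223)),z) for x,y in p])[:,:2]
def tp(p,z,o): return np.array([onz(b,*A(x-(400 if o else 0),y-296,(229,229) if o else (372,241)),z) for x,y in p])[:,:2]
def quad(n,q): # sides dir
    e=[np.degrees(np.arctan2(*(q[(i+1)%4]-q[i])[::-1])) for i in range(4)]; print(n,"centre",q.mean(0),"edge dirs",np.array(e),"len",[round(float(np.linalg.norm(q[(i+1)%4]-q[i])),4) for i in range(4)])
print("disc",sc([(140,151)],.102,0),tp([(146,459)],.102,0))
print("cap",sc([(287,60)],.136,0),tp([(280,420)],.136,0))
print("keytop",sc([(594,108)],.149,1),tp([(588,436)],.149,1))
quad("block s",sc([(527,107),(671,97),(682,247),(536,259)],.082,1))
quad("block t",tp([(546,381),(667,393),(655,517),(530,505)],.082,1))
quad("unit s",sc([(57,133),(285,27),(350,115),(112,228)],.098,0))
quad("unit t",tp([(80,424),(300,368),(328,465),(103,525)],.098,0))
for f,p in((sc,[(122,125),(158,168)]),(tp,[(138,440),(158,480)])):
    q=f(p,.112,0);d=q[1]-q[0];print("bar",q.mean(0),np.degrees(np.arctan2(d[1],d[0])),np.linalg.norm(d))
o=manip.get_obs();print(R.from_rotvec(o["orientation"]).as_matrix())
```

```text
disc [[0.4546 0.0272]] [[0.4544 0.0278]]
cap [[ 0.4713 -0.0402]] [[ 0.4725 -0.038 ]]
keytop [[0.491  0.3142]] [[0.4895 0.3144]]
block s centre [0.4872 0.3144] edge dirs [-96.8196 173.5375  83.7684  -5.5413] len [0.0673, 0.0752, 0.0661, 0.0759]
block t centre [0.4895 0.3137] edge dirs [-95.9055 174.758   84.2983  -6.4604] len [0.0685, 0.0698, 0.07, 0.0701]
unit s centre [ 0.4635 -0.0063] edge dirs [ -75.0099 -163.2897  104.8404   12.8208] len [0.1255, 0.0523, 0.1291, 0.0519]
unit t centre [ 0.4621 -0.0047] edge dirs [ -76.035  -166.5004  104.451    11.2585] len [0.1269, 0.0553, 0.1291, 0.0564]
bar [0.4527 0.0298] -157.5400178582127 0.02580683010182432
bar [0.4532 0.0286] -154.9844415529141 0.023958584529543397
[[ 0.916   0.4012 -0.0003]
 [ 0.4012 -0.916   0.0005]
 [-0.0001 -0.0006 -1.    ]]
```

Emit:
carry_out([
  {"twist":-10},
  {"twist":-10},
  {"twist":-10},
  {"twist":-10},
  {"twist":-10},
  {"twist":-10.3},
  {"x":0.05,"y":0.015},
  {"x":0.05,"y":0.015},
  {"x":0.05,"y":0.015},
  {"x":0.05,"y":0.015},
  {"x":0.05,"y":0.015},
  {"x":0.05,"y":0.015},
  {"x":0.05,"y":0.013},
], fingers=0, squeeze=60)

```text
invalid input
```

Emit:
carry_out([
  {"x":0,"y":0,"z":0,"twist":-10},
  {"x":0,"y":0,"z":0,"twist":-10},
  {"x":0,"y":0,"z":0,"twist":-10},
  {"x":0,"y":0,"z":0,"twist":-10},
  {"x":0,"y":0,"z":0,"twist":-10},
  {"x":0,"y":0,"z":0,"twist":-10.3},
  {"x":0.05,"y":0.015,"z":0,"twist":0},
  {"x":0.05,"y":0.015,"z":0,"twist":0},
  {"x":0.05,"y":0.015,"z":0,"twist":0},
  {"x":0.05,"y":0.015,"z":0,"twist":0},
  {"x":0.05,"y":0.015,"z":0,"twist":0},
  {"x":0.05,"y":0.015,"z":0,"twist":0},
  {"x":0.05,"y":0.013,"z":0,"twist":0},
])

```text
time: 1.92
eef_pos: [0.4007, -0.2567, 0.2565]
orientation: [2.335, 2.101, 0.0]
ft_force: [1.0, -0.9, -0.1]
opening: 0.0856
```

Emit:
carry_out([
  {"x":0.048,"y":0.0024,"z":0,"twist":0},
  {"x":0.048,"y":0.0024,"z":0,"twist":0},
  {"x":0.048,"y":0.0024,"z":0,"twist":0},
  {"x":0.048,"y":0.0024,"z":0,"twist":0},
  {"x":0.048,"y":0.0024,"z":0,"twist":0},
  {"x":0.048,"y":0.0024,"z":0,"twist":0},
  {"x":0.048,"y":0.0024,"z":0,"twist":0},
  {"x":0.048,"y":0.0024,"z":0,"twist":0},
  {"x":0.048,"y":0.0024,"z":0,"twist":0},
  {"x":0.048,"y":0.0024,"z":0,"twist":0},
  {"x":0.048,"y":0.0024,"z":0,"twist":0},
  {"x":0.048,"y":0.0024,"z":0,"twist":0},
  {"x":0,"y":0,"z":0.02,"twist":0},
  {"x":0,"y":0,"z":0.02,"twist":0},
  {"x":0,"y":0,"z":0.02,"twist":0},
  {"x":0,"y":0,"z":0,"twist":0},
])

```text
time: 3.92
eef_pos: [0.4886, 0.31, 0.1943]
orientation: [-2.336, -2.1, 0.006]
ft_force: [-1.3, -0.3, -0.4]
opening: 0.0854
```

Run:
```python
from h import *
a=cams.snapshot("scene");b=cams.snapshot("top")
cv2.imwrite("pics/k1.png",np.hstack([crop(a,272,250,50,70,4),crop(b,279,250,50,70,4)]))
o=manip.get_obs();print(o["time"],o["eef_pos"],o["orientation"],o["qpos"])
```

```text
4.025 [0.48960773 0.31124466 0.19644365] [2.33618670e+00 2.10034758e+00 4.80978183e-05] [-0.20047441  0.56445309 -0.60306522  1.75305018  0.38402157  0.9441441
 -1.06630646]
```

View pics/k1.png

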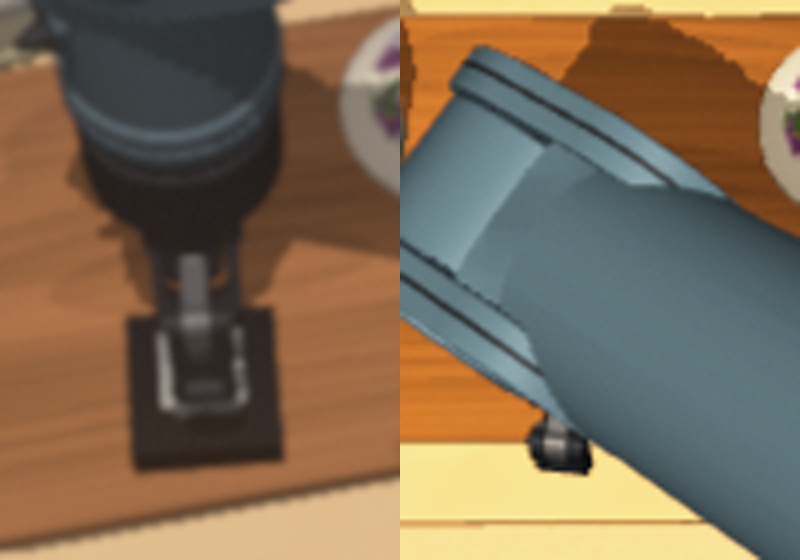

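The fingers straddle the key: the near finger is in front of the grip in both views. I'll centre, go down and grasp.

Emit:
carry_out([
  {"x":0.003,"y":0,"z":0.02,"twist":0},
  {"x":0,"y":0,"z":0.02,"twist":0},
  {"x":0,"y":0,"z":0.02,"twist":0},
  {"x":0,"y":0,"z":0.012,"twist":0},
  {"x":0,"y":0,"z":0,"twist":0},
  {"x":0,"y":0,"z":0,"twist":0},
])

```text
time: 4.78
eef_pos: [0.49, 0.3149, 0.1247]
orientation: [-2.335, -2.101, -0.001]
ft_force: [-0.2, -0.2, 0.5]
opening: 0.0856
```

Emit:
carry_out([
  {"x":0,"y":0,"z":0,"twist":0},
  {"x":0,"y":0,"z":0,"twist":0},
  {"x":0,"y":0,"z":0,"twist":0},
  {"x":0,"y":0,"z":0,"twist":0},
  {"x":0,"y":0,"z":0,"twist":0},
  {"x":0,"y":0,"z":0,"twist":0},
  {"x":0,"y":0,"z":0,"twist":0},
  {"x":0,"y":0,"z":0,"twist":0},
], fingers=255, squeeze=80)

```text
time: 5.78
eef_pos: [0.4898, 0.3146, 0.1245]
orientation: [2.335, 2.101, 0.0]
ft_force: [0.4, -1.7, 4.6]
opening: 0.0208
```

Emit:
carry_out([
  {"x":0,"y":0,"z":-0.01,"twist":0},
  {"x":0,"y":0,"z":-0.02,"twist":0},
  {"x":0,"y":0,"z":-0.025,"twist":0},
  {"x":0,"y":0,"z":-0.025,"twist":0},
  {"x":0,"y":0,"z":-0.025,"twist":0},
  {"x":0,"y":0,"z":0,"twist":0},
  {"x":0,"y":0,"z":0,"twist":0},
])

```text
time: 6.65
eef_pos: [0.4893, 0.3142, 0.2289]
orientation: [2.335, 2.101, -0.001]
ft_force: [-0.2, 0.6, -1.6]
opening: 0.0212
```

Run:
```python
from h import *
a=cams.snapshot("scene")
o=manip.get_obs();print(o["time"],o["eef_pos"],o["orientation"],o["ft_force"],o["opening"])
print(proj(a,o["eef_pos"]+np.array([[0,0,-.006],[0,0,-.058]])))
cv2.imwrite("pics/k2.png",crop(a,275,240,60,60,5))
```

```text
6.7 [0.48915221 0.31408769 0.22851014] [-2.33531839 -2.10117631  0.00244005] [-1.122325    0.32055044 -1.16159259] 0.021079720743684964
[[267.55803742 241.6085718 ]
 [269.59148553 255.26645168]]
```

View pics/k2.png

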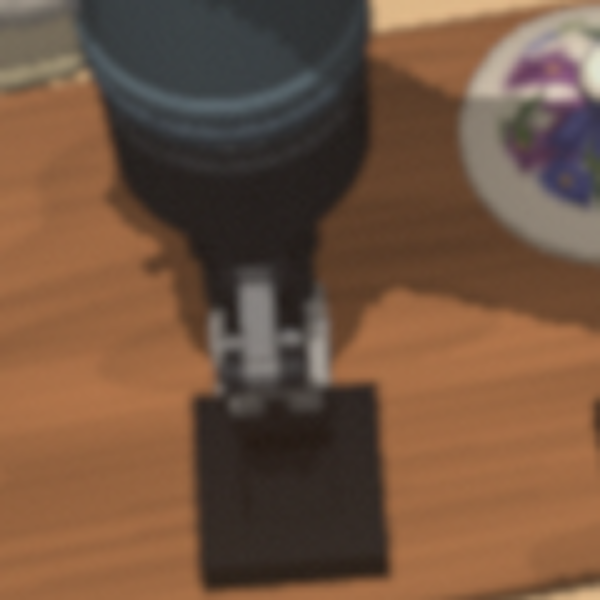

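The key has come out of its stand: collar and foot are visible above the block at about (265,370). Next I'll twist and carry it over the screw.

Emit:
carry_out([
  {"x":0,"y":0,"z":0,"twist":10},
  {"x":0,"y":0,"z":0,"twist":10},
  {"x":0,"y":0,"z":0,"twist":10},
  {"x":0,"y":0,"z":0,"twist":10},
  {"x":0,"y":0,"z":0,"twist":10},
  {"x":0,"y":0,"z":0,"twist":10},
  {"x":-0.0248,"y":0.0412,"z":0,"twist":0},
  {"x":-0.0248,"y":0.0412,"z":0,"twist":0},
  {"x":-0.0248,"y":0.0412,"z":0,"twist":0},
  {"x":-0.0248,"y":0.0412,"z":0,"twist":0},
  {"x":-0.0248,"y":0.0412,"z":0,"twist":0},
  {"x":-0.0248,"y":0.0412,"z":0,"twist":0},
  {"x":0,"y":0,"z":0.015,"twist":0},
  {"x":0,"y":0,"z":0.015,"twist":0},
  {"x":0,"y":0,"z":0.01,"twist":0},
  {"x":0,"y":0,"z":0,"twist":0},
  {"x":0,"y":0,"z":0,"twist":0},
])

```text
time: 8.82
eef_pos: [0.4543, 0.0289, 0.1894]
orientation: [-3.073, -0.654, -0.0]
ft_force: [0.7, -0.4, -1.0]
opening: 0.0209
```

Run:
```python
from h import *
a=cams.snapshot("scene");b=cams.snapshot("top")
o=manip.get_obs();print(o["time"],o["eef_pos"],o["orientation"],o["ft_force"],o["opening"],o["qpos"])
cv2.imwrite("pics/s1.png",np.hstack([crop(a,435,245,33,36,8),crop(b,415,270,33,36,8)])[:, :800])
```

```text
8.925 [0.45443956 0.02858824 0.18966271] [3.07298523e+00 6.52669252e-01 1.32638334e-03] [ 0.62932824  0.45588217 -1.04469568] 0.021203756654042383 [ 0.11304552  0.32571399 -0.3225703   2.0798306   0.14841053  0.75643164
 -1.45409698]
```

View pics/s1.png

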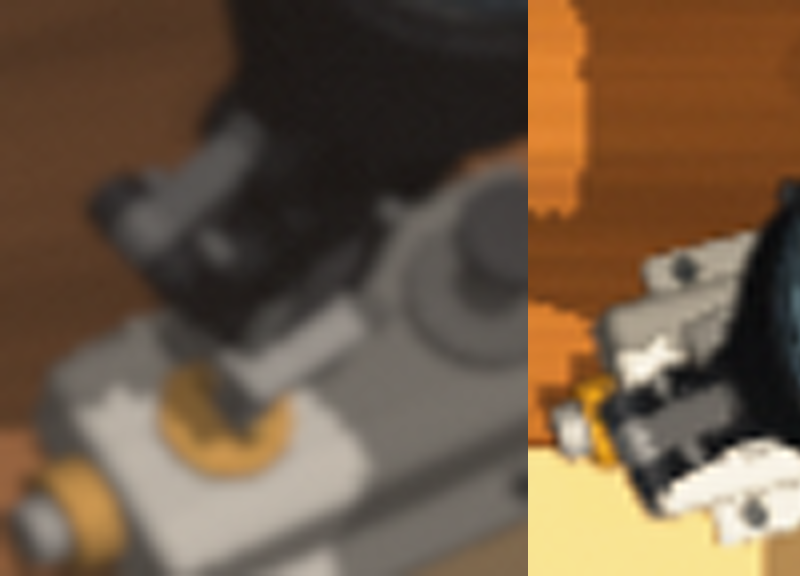

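The view shows the collar's lit edge from (245,385) to (365,330), with the foot below it over the brass disc. I'll compare that with the projected collar.

Run:
```python
from h import *
np.set_printoptions(precision=1,suppress=True)
a=cams.snapshot("scene")
o=manip.get_obs();p=o["eef_pos"];Rm=R.from_rotvec(o["orientation"])
f=p[2]-.0585
for nm,h,z in(("foot bot",.015,f),("collar bot",.019,f+.025),("collar top",.019,f+.031)):
    P=[np.r_[(p+Rm.apply([i*h,j*h,0]))[:2],z] for i,j in((-1,-1),(1,-1),(1,1),(-1,1))]
    print(nm,(proj(a,P)-[402,209]+.5)*8-.5)
im=crop(a,435,245,33,36,8); im=crop(a,432,258,16,18,20)
im=cv2.convertScaleAbs(im,alpha=1.8,beta=10)
for nm,h,z in((0,.015,f),(0,.019,f+.025),(0,.019,f+.031)):
    P=[np.r_[(p+Rm.apply([i*h,j*h,0]))[:2],z] for i,j in((-1,-1),(1,-1),(1,1),(-1,1))]
    q=(proj(a,P)-[416,240]+.5)*20-.5
    cv2.polylines(im,[q.astype(int)],True,(0,255,0),1)
cv2.imwrite("pics/s2.png",im)
```

```text
foot bot [[237.2 447. ]
 [149.5 346.9]
 [251.2 277.8]
 [339.3 376.3]]
collar bot [[257.8 423.1]
 [143.8 293.8]
 [275.3 204.9]
 [389.9 331.6]]
collar top [[263.3 411.4]
 [148.6 281.6]
 [280.8 192.4]
 [396.1 319.6]]
```

View pics/s2.png

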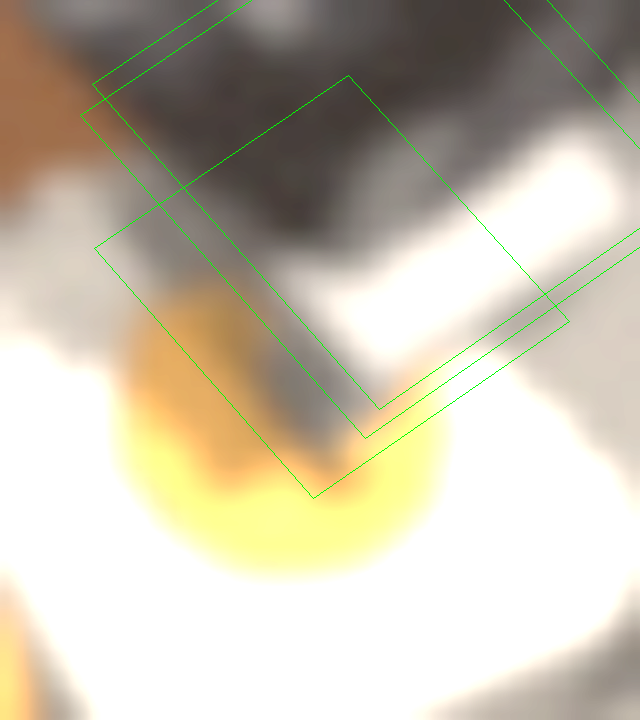

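Run:
```python
from h import *
np.set_printoptions(precision=1,suppress=True)
a=cams.snapshot("scene")
p=np.array([.48915,.3141,.2285]);Rm=R.from_rotvec([2.3353,2.1012,0])
f=p[2]-.0585
im=cv2.imread("pics/k2.png"); im=cv2.convertScaleAbs(im,alpha=1.8,beta=10)
for h,z in((.015,f),(.019,f+.025),(.019,f+.031)):
    P=[np.r_[(p+Rm.apply([i*h,j*h,0]))[:2],z] for i,j in((-1,-1),(1,-1),(1,1),(-1,1))]
    q=(proj(a,P)-[215,180]+.5)*5-.5
    cv2.polylines(im,[q.astype(int)],True,(0,255,0),1)
L=cv2.resize(im[270:450,180:360],None,fx=2.2,fy=2.2)
# same for current pose, lower gain
b=crop(a,436,252,18,18,11)
o=manip.get_obs();p=o["eef_pos"];Rm=R.from_rotvec(o["orientation"]);f=p[2]-.0585
c=b.copy()
for h,z in((.015,f),(.019,f+.025),(.019,f+.031)):
    P=[np.r_[(p+Rm.apply([i*h,j*h,0]))[:2],z] for i,j in((-1,-1),(1,-1),(1,1),(-1,1))]
    cv2.polylines(c,[((proj(a,P)-[418,234]+.5)*11).astype(int)],True,(0,255,0),1)
cv2.imwrite("pics/s3.png",np.hstack([L,c]))
```

```text
(no output)
```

View pics/s3.png

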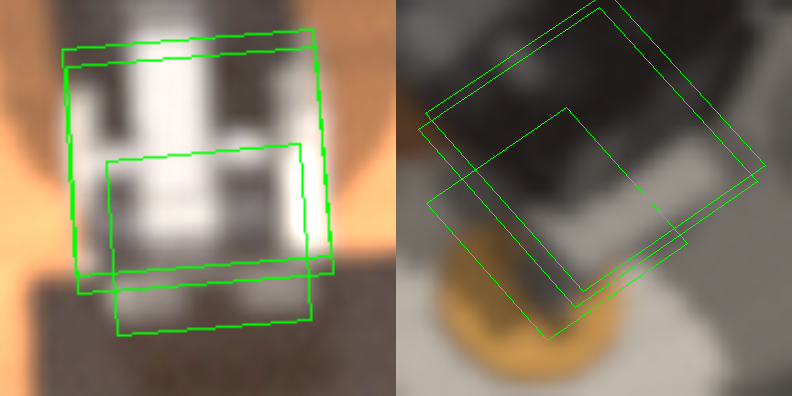

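The left overlay fits the grip. On the right the key appears about 1.8 px higher than modelled, so it may sit a few mm higher in the fingers. I'll go down by feel.

Emit:
carry_out([
  {"x":0,"y":0,"z":0.004,"twist":0},
  {"x":0,"y":0,"z":0.004,"twist":0},
  {"x":0,"y":0,"z":0.004,"twist":0},
  {"x":0,"y":0,"z":0.003,"twist":0},
  {"x":0,"y":0,"z":0.003,"twist":0},
  {"x":0,"y":0,"z":0.002,"twist":0},
  {"x":0,"y":0,"z":0.002,"twist":0},
  {"x":0,"y":0,"z":0,"twist":0},
])

```text
time: 10.02
eef_pos: [0.454, 0.0282, 0.1671]
orientation: [-3.073, -0.652, 0.0]
ft_force: [-0.3, -0.3, -0.7]
opening: 0.021
```

Emit:
carry_out([
  {"x":0,"y":0,"z":0.001,"twist":0},
  {"x":0,"y":0,"z":0.001,"twist":0},
  {"x":0,"y":0,"z":0,"twist":0},
])

```text
time: 10.4
eef_pos: [0.454, 0.0282, 0.1652]
orientation: [-3.073, -0.652, 0.0]
ft_force: [-0.0, 0.4, -0.4]
opening: 0.0211
```

Emit:
carry_out([
  {"x":0,"y":0,"z":0.001,"twist":0},
  {"x":0,"y":0,"z":0.001,"twist":0},
  {"x":0,"y":0,"z":0.001,"twist":0},
  {"x":0,"y":0,"z":0.001,"twist":0},
  {"x":0,"y":0,"z":0,"twist":0},
])

```text
time: 11.02
eef_pos: [0.454, 0.0282, 0.1612]
orientation: [-3.073, -0.652, 0.0]
ft_force: [-0.0, -0.6, -1.3]
opening: 0.0213
```

Emit:
carry_out([
  {"x":0,"y":0,"z":0.001,"twist":0},
  {"x":0,"y":0,"z":0,"twist":0},
  {"x":0,"y":0,"z":0,"twist":0},
])

```text
time: 11.4
eef_pos: [0.4541, 0.0282, 0.1604]
orientation: [3.073, 0.652, 0.0]
ft_force: [-0.1, 0.1, 2.3]
opening: 0.0211
```

Emit:
carry_out([
  {"x":0,"y":0,"z":-0.001,"twist":0},
  {"x":0,"y":0,"z":0,"twist":-6},
  {"x":0,"y":0,"z":0,"twist":-6},
  {"x":0,"y":0,"z":0,"twist":-6},
  {"x":0,"y":0,"z":0,"twist":-6},
  {"x":0,"y":0,"z":0,"twist":-6},
  {"x":0,"y":0,"z":0,"twist":-6},
  {"x":0,"y":0,"z":0,"twist":-6},
  {"x":0,"y":0,"z":0,"twist":0},
])

```text
time: 12.52
eef_pos: [0.4541, 0.0281, 0.1612]
orientation: [-2.636, -1.708, -0.0]
ft_force: [-0.2, -0.5, -0.3]
opening: 0.0213
```

Run:
```python
from h import *
o=manip.get_obs();print(o["time"],o["eef_pos"],o["orientation"],o["ft_force"],o["wrist_torque"],o["opening"],o["qpos"])
```

```text
12.525 [0.45407357 0.02808812 0.16124273] [-2.63640664e+00 -1.70821880e+00 -2.11997162e-05] [-0.2357241  -0.47307884 -0.34484624] [-0.06205601  0.01730586 -0.01935211] 0.021273062064646665 [ 0.23960082  0.39770189 -0.47741786  2.09324253  0.27619051  0.71031698
 -0.83807187]
```

Emit:
carry_out([
  {"x":0,"y":0,"z":0,"twist":-6},
  {"x":0,"y":0,"z":0,"twist":-6},
  {"x":0,"y":0,"z":0,"twist":-6},
  {"x":0,"y":0,"z":0,"twist":-6},
  {"x":0,"y":0,"z":0,"twist":-6},
  {"x":0,"y":0,"z":0,"twist":-6},
  {"x":0,"y":0,"z":0,"twist":-6},
  {"x":0,"y":0,"z":0,"twist":-4},
  {"x":0,"y":0,"z":0,"twist":-2},
  {"x":0,"y":0,"z":0,"twist":0},
  {"x":0,"y":0,"z":0,"twist":0},
])

```text
time: 13.9
eef_pos: [0.4542, 0.0281, 0.1613]
orientation: [1.714, 2.633, -0.0]
ft_force: [1.5, -1.6, -0.7]
opening: 0.0208
```

Run:
```python
from h import *
o=manip.get_obs();print(o["time"],o["eef_pos"],o["orientation"],o["ft_force"],o["wrist_torque"],o["opening"],o["qpos"])
```

```text
13.9 [0.45416101 0.02807441 0.16127609] [ 1.71380235e+00  2.63264411e+00 -1.65676226e-04] [ 1.4751343  -1.57238809 -0.74718474] [-0.3333261  -0.23390245 -0.04408286] 0.02081782819239437 [ 0.39581123  0.4391638  -0.67098534  2.08502114  0.40100126  0.74491751
 -0.11268458]
```

Emit:
carry_out([
  {"x":0,"y":0,"z":0,"twist":-2},
  {"x":0,"y":0,"z":0,"twist":-2},
  {"x":0,"y":0,"z":0,"twist":0},
  {"x":0,"y":0,"z":0,"twist":0},
])

```text
time: 14.4
eef_pos: [0.4541, 0.028, 0.1613]
orientation: [1.62, 2.692, -0.0]
ft_force: [1.7, -2.6, -1.6]
opening: 0.0212
```

Run:
```python
from h import *
o=manip.get_obs();print(o["time"],o["eef_pos"],o["orientation"],o["ft_force"],o["wrist_torque"],o["opening"],o["qpos"])
```

```text
14.4 [0.45413542 0.02802653 0.16127674] [ 1.62006070e+00  2.69155512e+00 -1.17627342e-04] [ 1.74727541 -2.60152668 -1.57399723] [-0.57752372 -0.42040978 -0.33914874] 0.021241522692787954 [ 0.40921587  0.44365325 -0.68774722  2.08433664  0.41202192  0.74870431
 -0.05184708]
```

The torque rises to 0.34 N m, so the screw is at its stop. I'll back off inside the play, lift clear and check the bar.

Emit:
carry_out([
  {"x":0,"y":0,"z":0,"twist":4},
  {"x":0,"y":0,"z":0,"twist":4},
  {"x":0,"y":0,"z":0,"twist":3},
  {"x":0,"y":0,"z":-0.006,"twist":0},
  {"x":0,"y":0,"z":-0.01,"twist":0},
  {"x":0,"y":0,"z":-0.02,"twist":0},
  {"x":0,"y":0,"z":-0.02,"twist":0},
  {"x":0,"y":0,"z":0,"twist":0},
  {"x":0,"y":0,"z":0,"twist":0},
])

```text
time: 15.52
eef_pos: [0.4537, 0.0281, 0.2169]
orientation: [-1.869, -2.525, 0.001]
ft_force: [0.0, -0.0, -1.0]
opening: 0.0209
```

Run:
```python
from h import *
a=cams.snapshot("scene")
o=manip.get_obs();print(o["time"],o["eef_pos"],o["orientation"],o["ft_force"],o["wrist_torque"],o["opening"])
cv2.imwrite("pics/v1.png",crop(a,445,250,50,38,8))
```

```text
15.575 [0.45351959 0.02809873 0.21666494] [-1.86894069e+00 -2.52409470e+00  1.18685485e-03] [-0.49174765  0.56904974 -1.73802782] [ 0.00179472 -0.02443907 -0.01849162] 0.02128013664150754
```

View pics/v1.png

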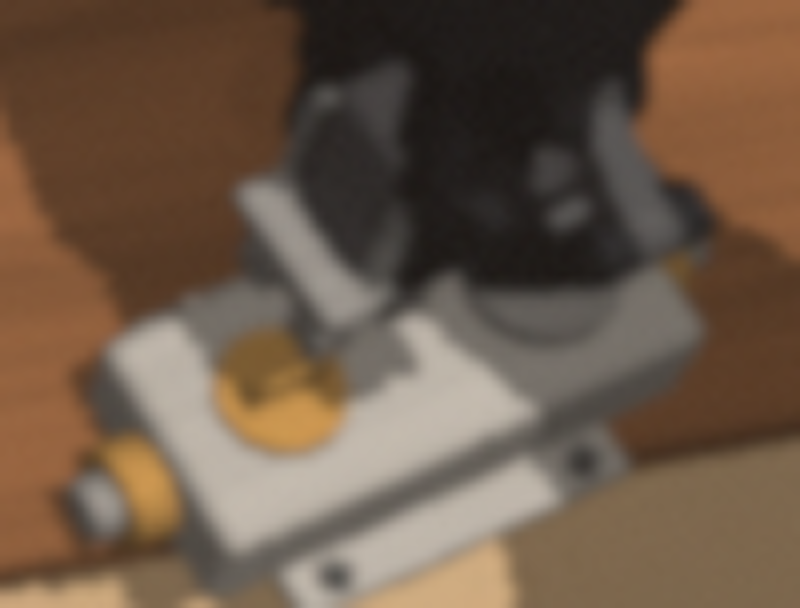

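The bar now runs from (248,391) to (318,367), along the unit's length and pointing at the plunger. I'm moving over the plunger.

Emit:
carry_out([
  {"x":-0.0175,"y":-0.0007,"z":0,"twist":0},
  {"x":-0.0175,"y":-0.0007,"z":0,"twist":0},
  {"x":-0.0175,"y":-0.0007,"z":0,"twist":0},
  {"x":-0.0173,"y":-0.0005,"z":0,"twist":0},
  {"x":0,"y":0,"z":0,"twist":0},
  {"x":0,"y":0,"z":0.008,"twist":0},
  {"x":0,"y":0,"z":0.008,"twist":0},
  {"x":0,"y":0,"z":0.002,"twist":0},
  {"x":0,"y":0,"z":0,"twist":0},
  {"x":0,"y":0,"z":0,"twist":0},
])

```text
time: 16.82
eef_pos: [0.4721, -0.0391, 0.1994]
orientation: [1.869, 2.525, 0.0]
ft_force: [0.5, -0.2, -1.4]
opening: 0.021
```

Emit:
carry_out([
  {"x":0,"y":0,"z":0.002,"twist":0},
  {"x":0,"y":0,"z":0.002,"twist":0},
  {"x":0,"y":0,"z":0,"twist":0},
  {"x":0,"y":0,"z":0,"twist":0},
])

```text
time: 17.32
eef_pos: [0.4719, -0.0393, 0.1953]
orientation: [-1.87, -2.525, -0.0]
ft_force: [-0.5, -0.6, -1.8]
opening: 0.021
```

Emit:
carry_out([
  {"x":0,"y":0,"z":0.002,"twist":0},
  {"x":0,"y":0,"z":0,"twist":0},
  {"x":0,"y":0,"z":0,"twist":0},
])

```text
time: 17.7
eef_pos: [0.4721, -0.0393, 0.1935]
orientation: [1.869, 2.524, 0.0]
ft_force: [0.3, 0.5, 2.5]
opening: 0.0212
```

Emit:
carry_out([
  {"x":0,"y":0,"z":0.002,"twist":0},
  {"x":0,"y":0,"z":0,"twist":0},
  {"x":0,"y":0,"z":0,"twist":0},
])

```text
time: 18.08
eef_pos: [0.4721, -0.0393, 0.1913]
orientation: [1.87, 2.524, 0.0]
ft_force: [1.0, 0.2, 2.1]
opening: 0.021
```

Emit:
carry_out([
  {"x":0,"y":0,"z":0.002,"twist":0},
  {"x":0,"y":0,"z":0.002,"twist":0},
  {"x":0,"y":0,"z":0.002,"twist":0},
  {"x":0,"y":0,"z":0.0007,"twist":0},
  {"x":0,"y":0,"z":0,"twist":0},
  {"x":0,"y":0,"z":0,"twist":0},
  {"x":0,"y":0,"z":0,"twist":0},
  {"x":0,"y":0,"z":0,"twist":0},
])

```text
time: 19.08
eef_pos: [0.4721, -0.0393, 0.1847]
orientation: [1.869, 2.524, 0.0]
ft_force: [1.1, 0.5, 4.4]
opening: 0.0212
```

Run:
```python
from h import *
f=[]
for i in range(4):
    a=cams.snapshot("scene");o=manip.get_obs();f.append(o["ft_force"][2])
print(o["time"],o["eef_pos"],o["orientation"],np.mean(f),o["wrist_torque"],o["opening"])
cv2.imwrite("pics/v2.png",crop(a,450,245,50,38,8))
```

```text
19.275 [ 0.472109   -0.03927099  0.18467382] [1.86956019e+00 2.52437639e+00 3.98144924e-04] 4.248791114750237 [-0.04238822 -0.25774916 -0.00386263] 0.02122771863834281
```

View pics/v2.png

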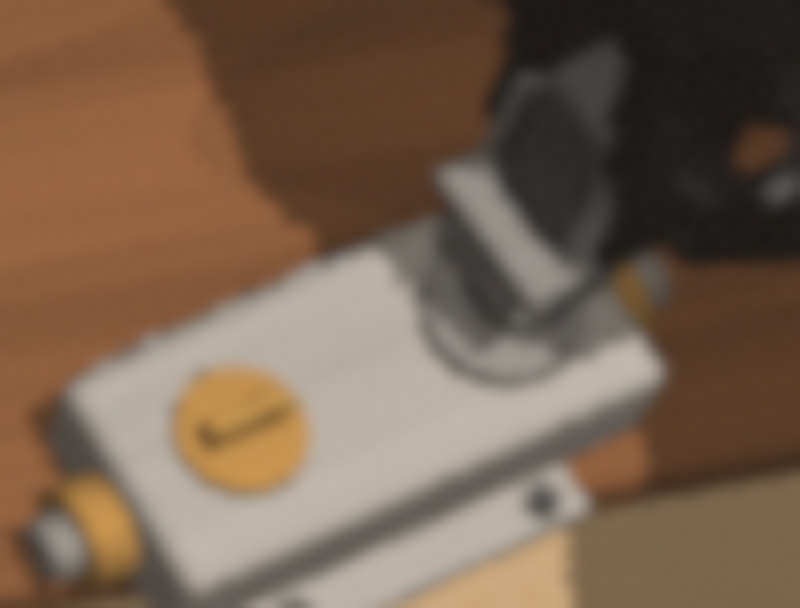

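The bar lies along the unit, from (205,438) to (290,405). The key stands over the cap at about (505,300). The force is about 5.7 N above free hanging, which matches half travel.

```bash
python3 -c "
from h import *
print(job.finish_job());o=manip.get_obs();print(o['time'],o['eef_pos'],o['ft_force'],o['opening'])"
```

```text
the job is handed in; nothing more can be done
None
the job is handed in; nothing more can be done
```

I took the key out of its stand, turned the screw counter-clockwise to its stop and pressed the plunger about half-way down with the key's foot. The job was handed in at about 19.3 s of the 51 s, with the key still gripped. No verdict was reported, and I could not read the robot's state after handing in.

**Screw:** The torque rose from about 0.04 to 0.34 N m at the end of the turn, which I take as the stop. The last picture shows the bar lying along the unit, pointing at the plunger.

**Plunger:** The key met it at a tool height of about 0.1945 m, and I stopped at 0.1847 m, so roughly 10 mm of travel. The upward force was about 5.7 N above the free-hanging reading, close to the 6 N expected half-way.

**Position and grip:** The tool was about 1 mm from the estimated plunger centre, vertical, with the fingers at 21 mm on the key.

**What disagreed:**
- Before I lowered the key onto the screw, a camera overlay put it about 2 pixels higher than modelled. The contact heights on the disc and the plunger later matched the model.
- My first move call was refused as "invalid input". I resent it with every value filled in and no gripper values, and it worked.

I did not check the jars, lid, phone and cap for shifts. The arm kept above or clear of them and showed no unexpected contact force.

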